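# Stand the round-bottom flasks on their cork rings

### The arm

A 6-joint arm with a two-finger parallel gripper is mounted at the origin on the work surface. World frame = base frame: x ahead of the robot, y to its left, z up, the work surface at z = 0. Lengths are in mm, angles in degrees, forces in N, time in s.
With the tool pointing down it reaches from about 300 to 850 mm from the base axis. Payload 4.2 kg.
Tool frame: the origin (TCP) lies on the centre line of the jaws, within the pads' length; the fingertips stand 11 mm ahead of it and the grasp point (between the pads) lies 8 mm behind it; z points along the fingers, y is the line along which they close (so a half turn about z gives the same grasp; the last joint's range is limited). The gripper opens to 91 mm and grips with 3 to 60 N. Pads are 32 mm wide; open, the fingers measure 118 mm over their backs; the gripper's body (76 mm by 178 mm) begins 60 mm behind the grasp point.
Start: joints at [-74.714, 18.312, 89.639, -0, 72.044, -1.146], TCP at [162.662, -551.531, 195.176] pointing down, gripper open.
Joint ranges: [-177.97, 177.97], [-48.28, 115.42], [12.27, 149.76], [-77.06, 257.06], [2.81, 150.46], [-146.56, 146.56]. Speed limits (degrees/s): [147.25, 147.25, 180, 180, 180, 180].

### API

Orientations are given as [roll, pitch, yaw] about the fixed x, y, z axes, in that order (R = Rz(yaw) Ry(pitch) Rx(roll)).
In Python, from workcell import env, grab_frame, camera_model, models gives the robot as it stands.
- The arm moves only by the shell command python3 -m crank 'ROWS' [FORCE]. ROWS is text: rows parted by semicolons, each of 7 numbers parted by spaces: the closure, from -1 (fully open) to 1 (shut), so that 0 is half open, then the shift along the tool's x, y, z in mm, then the turn, a rotation vector about the tool's x, y, z in degrees. A call has 1 to 10 rows; each row shifts and turns the commanded pose from where the row before left it, along the tool's axes as they then stand; what a row does not reach is not made up. A row lasts 1/8 s, in which the tool goes at most 62.5 mm and 10.7 degrees, less where a joint would pass 70% of its speed; a pose out of reach is approached as far as the arm can. A call is refused whole if a number of a shift passes 62.5 or a number of a turn 10.7, either way. A call with a gripper value outside its range is refused whole. The fingers move at their own pace and stop on an object; FORCE is the grip in N (left out, the last holds). Time passes only in rows, so rows that do not move let the fingers close. It gives the time, the measured TCP pose, the force, the opening and the grip force at its end, in the units of the state.
- env.state(): the state, without advancing time (a new reading comes with each control period).
- grab_frame(name): name is "side" or "top" or "wrist"; returns the picture (420x560x3 uint8, blue, green, red); there is no depth.
- camera_model(name): a dict with "K" (3x3 intrinsics, pixels), "R" (3x3) and "t" (3): a world point X has camera coordinates R X + t; the wrist camera has in their place "mount" (4x4, takes a point from camera to tool coordinates, whose origin is the TCP and whose axes are the flange's). Camera axes: x right, y down, z forward; pixel columns grow to the right and rows downward; lengths in mm; the calibration is good to about 2 mm. A picture is of the moment at which its call begins: read the wrist's pose just before it. camera_model takes no time and is no camera call.
- env.job_done(): hands the job in; it is judged then, once.
Trained networks look in the newest picture that a camera, given by its name, has taken for a name from the list of things; names that differ only in an ending like _2 or _b are one class to them, and where a whole thing is asked for, a point or a joint stands for the part that bears it (a point fixed in the world has none). Each returns a list of dicts, best first, with "p" (0 to 1); they miss things now and then, are a little off and sometimes report something else, mostly with a low value. They report only what shows in the picture. A call takes as long as a camera call. They do not tell look-alikes from the thing itself.
- models.search_frame(name, camera): "point" ([x, y, z] in mm, in world coordinates, good to about 4 mm: the middle of the surface that is visible of it).
The state is a dict: "time_s": time; "qpos": joint angles; "qvel": joint speeds; "effort": joint torques, N m; "ee_pos": TCP position; "ee_rot": TCP orientation; "force": force on the tool from outside, world axes, zero at the start; "torque": the same for the moment, N m; "gripper_width": finger opening in mm; "gripper_force": force on a finger pad.
Only numpy, scipy, OpenCV 4.12 (cv2) and the standard library are available. Lean on these libraries where they do the work, as an engineer would, in place of code of your own. Each camera call takes 0.05 s, during which the arm holds its last target. There are 200 camera calls.

### The job

Take the four stoppered round-bottom flasks from the draining tray and stand each one upright on the cork ring of its own size: the smallest flask on the smallest ring, and so on up to the largest on the largest. It is glass: set each one down gently so that its ball sits in the bore of its ring, never let two flasks knock together or fall over, and do not shift the dish or the wash bottle.

Things in the scene. Friction and masses are not known exactly. Their poses are not given: they have to be found in the camera images.
- flask_25: The smallest flask (25 ml): glass ball 41 mm across, upright neck 18 mm thick, yellow stopper fixed in it; about 40 g. Origin: the ball's centre, z up the neck. Grip the neck 38 to 48 mm above the origin; stopper 21 mm wide, top at 66 mm. Smooth and bottom-heavy. Starts upright, loose in one of four 32 mm holes 125 mm apart in a 270 mm square blue tray with a white plate, top 26 mm high.
- flask_50: The second smallest flask (50 ml): glass ball 51 mm across, upright neck 23 mm thick, blue stopper fixed in it; about 60 g. Origin: the ball's centre, z up the neck. Grip the neck 43 to 58 mm above the origin; stopper 26 mm wide, top at 76 mm. Smooth and bottom-heavy. Starts upright, loose in one of four 32 mm holes 125 mm apart in a 270 mm square blue tray with a white plate, top 26 mm high.
- flask_100: The second largest flask (100 ml): glass ball 64 mm across, upright neck 28 mm thick, green stopper fixed in it; about 90 g. Origin: the ball's centre, z up the neck. Grip the neck 50 to 72 mm above the origin; stopper 31 mm wide, top at 90 mm. Smooth and bottom-heavy. Starts upright, loose in one of four 32 mm holes 125 mm apart in a 270 mm square blue tray with a white plate, top 26 mm high.
- flask_250: The largest flask (250 ml): glass ball 85 mm across, upright neck 33 mm thick, red stopper fixed in it; about 160 g. Origin: the ball's centre, z up the neck. Grip the neck 70 to 94 mm above the origin; stopper 36 mm wide, top at 112 mm. Smooth and bottom-heavy. Starts upright, loose in one of four 32 mm holes 125 mm apart in a 270 mm square blue tray with a white plate, top 26 mm high.
- ring_25: The smallest cork ring, for the 25 ml flask: loose, flat on the bench, 60 mm outside, bore 28 mm right through, 20 mm high. Origin: the centre of its underside, z up. Once seated on the edge of the bore, the 25 ml flask's origin is 35 mm above this one; a ball let go a little off-centre slips in by itself.
- ring_50: The second smallest cork ring, for the 50 ml flask: loose, flat on the bench, 75 mm outside, bore 36 mm right through, 24 mm high. Origin: the centre of its underside, z up. Once seated on the edge of the bore, the 50 ml flask's origin is 42 mm above this one; a ball let go a little off-centre slips in by itself.
- ring_100: The second largest cork ring, for the 100 ml flask: loose, flat on the bench, 90 mm outside, bore 45 mm right through, 28 mm high. Origin: the centre of its underside, z up. Once seated on the edge of the bore, the 100 ml flask's origin is 51 mm above this one; a ball let go a little off-centre slips in by itself.
- ring_250: The largest cork ring, for the 250 ml flask: loose, flat on the bench, 115 mm outside, bore 60 mm right through, 32 mm high. Origin: the centre of its underside, z up. Once seated on the edge of the bore, the 250 ml flask's origin is 62 mm above this one; a ball let go a little off-centre slips in by itself.
- dish: Bystander: white porcelain evaporating dish, 84 mm across, 32 mm high, empty, loose on the bench beyond the rings. Origin: the centre of its underside.
- wash_bottle: Bystander: white plastic wash bottle with a red cap and bent red spout, 62 mm in diameter, 165 mm high, loose on the bench at the right of the rings. Origin: the centre of its underside.
Not all that is in view belongs to the job. Leave any orange look-alike of the flask_250 alone.

How it is judged (in metres and radians):
At the end, for the whole second after the job is handed in: Each flask rests with its ball in the bore of the cork ring of its own size (ball centre within 8 mm of the ring's axis and within 6 mm of its seated height), upright within 23 degrees, released and at rest; the rings lie flat on the bench (horizontal distance between flask_25 and ring_25 below 0.008 m and z of flask_25 in the frame of ring_25 between 0.029 and 0.041 m and angle between each of flask_25, flask_50, flask_100, flask_250's own z axis and vertical below 0.4 rad and angle between each of ring_25, ring_50, ring_100, ring_250's own z axis and vertical below 0.08 rad and height (world z) of each of ring_25, ring_50, ring_100, ring_250 below 0.006 m and linear speed of each of flask_25, flask_50, flask_100, flask_250 below 0.02 m/s and angular speed of each of flask_25, flask_50, flask_100, flask_250 below 0.3 rad/s and horizontal distance between flask_50 and ring_50 below 0.008 m and z of flask_50 in the frame of ring_50 between 0.0361 and 0.0481 m and horizontal distance between flask_100 and ring_100 below 0.008 m and z of flask_100 in the frame of ring_100 between 0.0447 and 0.0567 m and horizontal distance between flask_250 and ring_250 below 0.008 m and z of flask_250 in the frame of ring_250 between 0.0561 and 0.0681 m); the robot touches nothing.
It fails at once if two flasks are knocked together (contact force between flask_25 and flask_50 above 2 N or contact force between any of flask_25, flask_50 and flask_100 above 2 N or contact force between any of flask_25, flask_50, flask_100 and flask_250 above 2 N).
It fails at once if a flask is pushed hard onto a cork ring (over 40 N) (contact force between any of flask_25, flask_50, flask_100, flask_250 and ring_25 above 40 N or contact force between any of flask_25, flask_50, flask_100, flask_250 and ring_50 above 40 N or contact force between any of flask_25, flask_50, flask_100, flask_250 and ring_100 above 40 N or contact force between any of flask_25, flask_50, flask_100, flask_250 and ring_250 above 40 N).
It fails at once if a flask is dropped (from about 25 mm or more) ((linear speed of flask_25 above 0.65 m/s and contact force between the fingers and flask_25 below 0.05 N) or (linear speed of flask_50 above 0.65 m/s and contact force between the fingers and flask_50 below 0.05 N) or (linear speed of flask_100 above 0.65 m/s and contact force between the fingers and flask_100 below 0.05 N) or (linear speed of flask_250 above 0.65 m/s and contact force between the fingers and flask_250 below 0.05 N)).
It fails at once if a flask falls over (angle between any of flask_25, flask_50, flask_100, flask_250's own z axis and vertical above 1 rad).
It fails at once if the dish or the wash bottle is pushed more than 20 mm or tipped (distance of any of dish, wash_bottle from where it was at the start of the episode above 0.02 m or angle between wash_bottle's own z axis and vertical above 0.3 rad).
It also fails if it takes over 136 s, if anything falls off the work surface, if the arm or the gripper's body presses on something with over 40 N, if the wrist force passes 120 N, or if a joint passes its speed limit or range.

## Working session

There is one attempt and no reset: what is moved stays moved. The work goes in short steps, Python scripts to look and compute and a shell command to move; the robot and the scene stay as the last step left them, time stands still between calls to the robot, and variables do not carry over. Pictures are saved under pics/ and viewed, at most 14 in all, crops included, and the job is handed in when it is done.

```bash
ls; mkdir -p pics; python3 - <<'E'
from workcell import env, grab_frame, camera_model, models
import cv2, numpy as np
for c in ("top","side"):
    cv2.imwrite(f"pics/{c}0.png",grab_frame(c))
    m=camera_model(c); print(c,np.round(m["K"],1).tolist(),np.round(m["R"],3).tolist(),np.round(m["t"],1).tolist())
    for n in ["flask_25","flask_50","flask_100","flask_250","ring_25","ring_50","ring_100","ring_250","dish","wash_bottle"]:
        print(n,[(np.round(d["point"]).tolist(),round(d["p"],2)) for d in models.search_frame(n,c)][:4])
s=env.state();print(s["ee_pos"],s["ee_rot"],s["time_s"],camera_model("wrist"))
E
```

```text
pics
top [[456.9, 0.0, 283.7], [0.0, 456.9, 213.3], [0.0, 0.0, 1.0]] [[0.006, -1.0, -0.029], [-0.984, -0.001, -0.176], [0.176, 0.03, -0.984]] [-1.0, 527.8, 1111.0]
flask_25 [([469.0, 443.0, 76.0], 0.79), ([611.0, 449.0, 75.0], 0.71), ([560.0, 125.0, 83.0], 0.67), ([257.0, 345.0, 75.0], 0.67)]
flask_50 [([469.0, 443.0, 76.0], 0.79), ([611.0, 449.0, 75.0], 0.71), ([560.0, 125.0, 83.0], 0.67), ([257.0, 345.0, 75.0], 0.67)]
flask_100 [([469.0, 443.0, 76.0], 0.79), ([611.0, 449.0, 75.0], 0.71), ([560.0, 125.0, 83.0], 0.67), ([257.0, 345.0, 75.0], 0.67)]
flask_250 [([469.0, 443.0, 76.0], 0.79), ([611.0, 449.0, 75.0], 0.71), ([560.0, 125.0, 83.0], 0.67), ([257.0, 345.0, 75.0], 0.67)]
ring_25 [([624.0, -100.0, 27.0], 0.87), ([455.0, -76.0, 25.0], 0.76), ([634.0, -282.0, 33.0], 0.65), ([449.0, -275.0, 17.0], 0.64)]
ring_50 [([624.0, -100.0, 27.0], 0.87), ([455.0, -76.0, 25.0], 0.76), ([634.0, -282.0, 33.0], 0.65), ([449.0, -275.0, 17.0], 0.64)]
ring_100 [([624.0, -100.0, 27.0], 0.87), ([455.0, -76.0, 25.0], 0.76), ([634.0, -282.0, 33.0], 0.65), ([449.0, -275.0, 17.0], 0.64)]
ring_250 [([624.0
[... 1303 characters left out ...]
0], 0.61)]
dish [([800.0, -94.0, 18.0], 0.82)]
wash_bottle [([626.0, -468.0, 79.0], 0.82)]
[ 162.67277606 -551.51701754  195.17573923] [ 1.79996039e+02 -2.10631911e-03  1.64309614e+01] 1.1 {'K': array([[328.26339596,   0.        , 287.55768166],
       [  0.        , 328.26339596, 208.06934378],
       [  0.        ,   0.        ,   1.        ]]), 'mount': array([[-2.88521844e-04, -9.59207732e-01, -2.82702042e-01,
         7.94889487e+01],
       [ 9.99999650e-01, -4.98765387e-04,  6.71724446e-04,
        -1.27508494e+00],
       [-7.85325275e-04, -2.82701749e-01,  9.59207540e-01,
        -1.89832108e+02],
       [ 0.00000000e+00,  0.00000000e+00,  0.00000000e+00,
         1.00000000e+00]])}
```

View pics/top0.png

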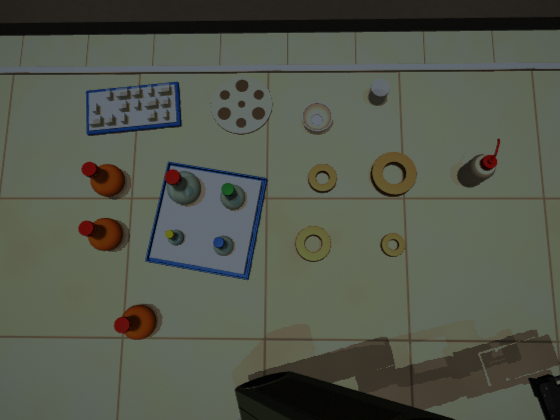

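View pics/side0.png

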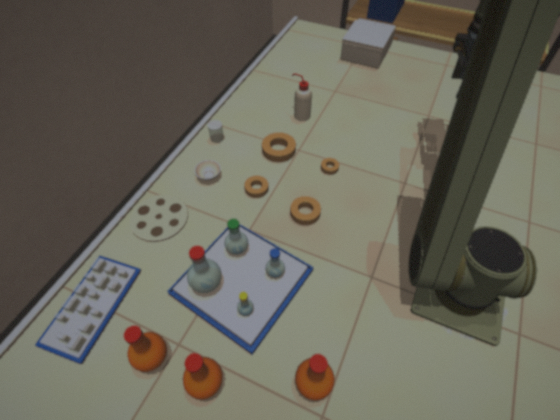

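The top view shows four candidates for flask_250. The glass one in the tray is at (183,187). The three orange ones at (105,180), (105,233) and (138,322) are look-alikes, so I'll leave them alone. The other tray flasks are green (228,190), yellow (170,235) and blue (219,243). The rings are at (393,174) for 250, (313,243) for 100, (322,178) for 50 and (393,244) for 25.

```bash
cat > h.py <<'E'
from workcell import env, grab_frame, camera_model, models
import cv2, numpy as np
from scipy.spatial.transform import Rotation as Ro
def cam(c):
    m=camera_model(c)
    if c!="wrist": return m["K"],m["R"],m["t"]
    s=env.state(); T=np.eye(4); T[:3,:3]=Ro.from_euler("xyz",s["ee_rot"],degrees=True).as_matrix(); T[:3,3]=s["ee_pos"]
    W=np.linalg.inv(T@m["mount"]); return m["K"],W[:3,:3],W[:3,3]
def ray(C,p,z):
    K,R,t=C; d=R.T@np.linalg.inv(K)@[p[0],p[1],1]; o=-R.T@t; return o+d*(z-o[2])/d[2]
def proj(C,X):
    K,R,t=C; q=K@(R@np.asarray(X,float)+t); return q[:2]/q[2]
# stopper mask: saturated pixels of hue near pixel guess
HUE={"25":(22,38),"50":(100,130),"100":(45,85),"250":(0,9)}
def blob(img,hue,guess,rad,smin=110,vmin=30):
    h=cv2.cvtColor(img,cv2.COLOR_BGR2HSV)
    m=cv2.inRange(h,(hue[0],smin,vmin),(hue[1],255,255))
    n,_,st,ce=cv2.connectedComponentsWithStats(m)
    best=[(st[i,4],ce[i]) for i in range(1,n) if np.hypot(*(ce[i]-guess))<rad and st[i,4]>6]
    return max(best,key=lambda b:b[0]) if best else None
STOP={"25":104.8,"50":121.9,"100":143.7,"250":177.4}
E
python3 - <<'E'
from h import *
im=cv2.imread("pics/top0.png"); C=cam("top"); si=cv2.imread("pics/side0.png"); S=cam("side")
G={"25":(170,235),"50":(219,243),"100":(228,190),"250":(173,178)}
GS={"25":(244,296),"50":(274,254),"100":(234,226),"250":(197,254)}
for k in G:
    for I,c,g in((im,C,G[k]),(si,S,GS[k])):
        b=blob(I,HUE[k],g,12)
        print(k,b and (b[0],np.round(b[1],1),np.round(ray(c,b[1],STOP[k]-5),1)), cv2.cvtColor(I,cv2.COLOR_BGR2HSV)[g[1],g[0]])
def ring(I,c,g,top,D):
    h=cv2.cvtColor(I,cv2.COLOR_BGR2HSV); m=cv2.inRange(h,(10,70,40),(32,255,255))
    n,l,st,ce=cv2.connectedComponentsWithStats(m)
    i=min(range(1,n),key=lambda i:np.hypot(*(ce[i]-g))+(st[i,4]<40)*999)
    x,y,w,hh=st[i,:4]; sub=(l==i).astype(np.uint8)
    inv=(1-sub); n2,l2,s2,c2=cv2.connectedComponentsWithStats(inv[y:y+hh,x:x+w],connectivity=4)
    j=[(s2[q,4],c2[q]+[x,y]) for q in range(1,n2) if s2[q,0]>0 and s2[q,1]>0 and s2[q,0]+s2[q,2]<w]
    hole=max(j,key=lambda a:a[0]) if j else None
    print(D,st[i,4],"outer",np.round(ray(c,(x+(w-1)/2,y+(hh-1)/2),top/2),1),"hole",hole and np.round(ray(c,hole[1],top/2),1))
for D,g,gs,t in(("25",(393,244),(330,165),20),("50",(322,178),(257,185),24),("100",(313,243),(306,209),28),("250",(393,174),(279,146),32)):
    ring(im,C,g,t,D); ring(si,S,gs,t,D)
E
```

```text
25 (np.int32(62), array([169.1, 233.9]), array([467.8, 275.8,  99.8])) [ 33 197 106]
25 (np.int32(49), array([243. , 296.2]), array([467.9, 274.1,  99.8])) [ 31 177 140]
50 (np.int32(102), array([218.5, 241.9]), array([446.5, 152.4, 116.9])) [108 187 113]
50 (np.int32(69), array([274.7, 252.6]), array([446.8, 149. , 116.9])) [109 162 129]
100 (np.int32(127), array([227.6, 188.8]), array([570. , 131.1, 138.7])) [ 65 177  85]
100 (np.int32(68), array([232.7, 223.8]), array([570.2, 129.2, 138.7])) [ 64 140 100]
250 (np.int32(182), array([172.5, 176.8]), array([590.6, 254.1, 172.4])) [  1 226  97]
250 (np.int32(175), array([196.3, 252.6]), array([591.4, 252.5, 172.4])) [  0 190 137]
25 531 outer [ 375.8 -280.1   10. ] hole [ 454.1 -277.    10. ]
25 251 outer [ 451.7 -278.8   10. ] hole [ 452.9 -280.2   10. ]
50 506 outer [630.4 -98.6  12. ] hole [631.5 -99.1  12. ]
50 405 outer [ 630.  -101.7   12. ] hole [ 629.7 -101.7   12. ]
100 716 outer [455.  -71.3  14. ] hole [455.8 -72.6  14. ]
100 694 outer [454.9 -74.4  14. ] hole [456.1 -76.   14. ]
250 1503 outer [ 694.7 -196.9   16. ] hole [ 642.5 -286.7   16. ]
250 776 outer [ 638.9 -287.3   16. ] hole [ 640.5 -286.4   16. ]
```

```bash
python3 -m crank '-1 0 0 -60 0 0 8.2; -1 0 0 -35 0 0 8.2; -1 31 -52 0 0 0 0; -1 31 -52 0 0 0 0; -1 31 -52 0 0 0 0; -1 31 -52 0 0 0 0; -1 31 -52 0 0 0 0; -1 31 -52 0 0 0 0; -1 31 -52 0 0 0 0; -1 31 -52 0 0 0 0' 25
```

```text
time_s: 2.35
ee_pos: [411.2, -133.6, 290.5]
ee_rot: [180.0, -0.1, 0.0]
force: [1.0, -0.8, 0.5]
gripper_width: 91.2
gripper_force: 0.0
```

```bash
python3 -m crank '-1 32 -53 0 0 0 0; -1 32 -53 0 0 0 0; -1 32 -53 0 0 0 0; -1 32 -53 0 0 0 0; -1 31 -52 0 0 0 0; -1 0 0 0 0 0 0; -1 0 0 0 0 0 0'; python3 - <<'E'
from h import *
C=cam("wrist"); I=grab_frame("wrist"); cv2.imwrite("pics/w1.png",I)
for k,g in {"25":(468,275),"50":(446.6,150.7),"100":(570,130),"250":(591,253)}.items():
    p=proj(C,[*g,STOP[k]-2]); b=blob(I,HUE[k],p,30); print(k,np.round(p),b and (b[0],np.round(b[1]),np.round(ray(C,b[1],STOP[k]-3),1)))
E
```

```text
time_s: 3.22
ee_pos: [568.9, 128.4, 289.8]
ee_rot: [179.9, 0.1, 0.1]
force: [0.1, -0.2, -0.5]
gripper_width: 91.1
gripper_force: 0.0
25 [171. 261.] None
50 [270. 283.] (np.int32(433), array([261., 283.]), array([445.7, 161.6, 118.9]))
100 [287. 188.] (np.int32(582), array([286., 189.]), array([569.6, 131.1, 140.7]))
250 [155. 175.] (np.int32(1130), array([155., 175.]), array([590.6, 254. , 174.4]))
```

View pics/w1.png

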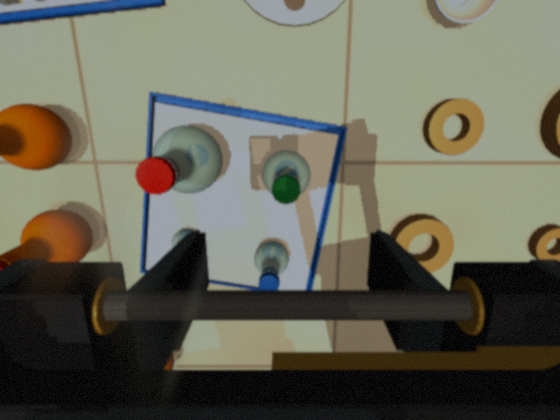

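The wrist view confirms the green stopper at (286,189) on a glass flask in the tray, and the glass 250 flask at (155,175). The oranges at the left are outside the tray.

```bash
python3 -m crank '-1 0.5 -2 50 0 0 0; -1 0 0 50 0 0 0; -1 0 0 40 0 0 0; -1 0 0 25 0 0 0; -1 0 0 18 0 0 0; -1 0 0 0 0 0 0; 1 0 0 0 0 0 0; 1 0 0 0 0 0 0; 1 0 0 0 0 0 0; 1 0 0 0 0 0 0' 25; python3 -m crank '1 0 0 0 0 0 0;1 0 0 0 0 0 0;1 0 0 0 0 0 0'
```

```text
time_s: 4.53
ee_pos: [569.9, 130.8, 107.5]
ee_rot: [-180.0, -0.0, 0.0]
force: [0.3, -0.1, -0.9]
gripper_width: 54.5
gripper_force: 0.0
time_s: 4.9
ee_pos: [569.8, 130.7, 107.1]
ee_rot: [180.0, 0.0, 0.0]
force: [0.1, 0.5, 0.1]
gripper_width: 30.2
gripper_force: 25.0
```

```bash
python3 -m crank '1 0 0 0 0 0 0;1 0 0 0 0 0 0;1 0 0 -5 0 0 0;1 0 0 -10 0 0 0; 1 0 0 -15 0 0 0; 1 0 0 0 0 0 0;1 0 0 0 0 0 0'; python3 - <<'E'
from h import *
cv2.imwrite("pics/s1.png",cv2.resize(grab_frame("side")[190:310,150:330],None,fx=4,fy=4))
E
```

```text
time_s: 5.78
ee_pos: [569.7, 130.6, 137.3]
ee_rot: [180.0, -0.0, 0.0]
force: [-0.2, 0.2, -2.1]
gripper_width: 30.1
gripper_force: 25.0
```

View pics/s1.png

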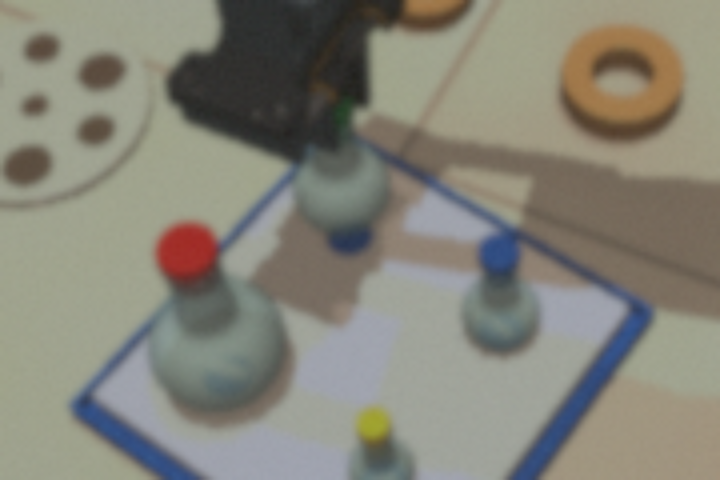

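The green-stoppered flask hangs from the gripper at about (345,185), with its empty hole in view below. It is held and upright. Next I'll cross-check the rings in the earlier wrist frame.

```bash
cat >> h.py <<'E'
def ringfit(I,C,xy,top,Do,Di):
    """refine ring centre: cork-coloured mask vs rendered annulus, by centroid of the top-annulus"""
    h=cv2.cvtColor(I,cv2.COLOR_BGR2HSV); m=cv2.inRange(h,(10,90,50),(30,255,255))
    a=np.linspace(0,2*np.pi,60); best=None
    def sc(x,y):
        o=np.zeros_like(m)
        P=lambda D,z:np.int32(np.round(np.array([proj(C,[x+D/2*np.cos(t),y+D/2*np.sin(t),z]) for t in a])*16))
        for z in (0,top/2,top): cv2.fillPoly(o,[P(Do,z)],255,shift=4)
        i=np.full_like(m,255)
        for z in (0,top/2,top):
            q=np.zeros_like(m); cv2.fillPoly(q,[P(Di,z)],255,shift=4); i&=q
        o&=~i
        return (o&m).astype(bool).sum()/max(1,((o|m)[Y0:Y1,X0:X1]>0).sum())
    p=proj(C,[*xy,top/2]); s=proj(C,[xy[0],xy[1]+Do*.85,top/2]); w=int(np.hypot(*(p-s)))
    X0,X1,Y0,Y1=[max(0,int(v)) for v in(p[0]-w,p[0]+w,p[1]-w,p[1]+w)]
    mm=np.zeros_like(m); mm[Y0:Y1,X0:X1]=m[Y0:Y1,X0:X1]; m=mm
    from scipy.optimize import minimize
    r=minimize(lambda v:-sc(*v),xy,method="Nelder-Mead",options=dict(initial_simplex=[[xy[0]-6,xy[1]-5],[xy[0]+8,xy[1]-3],[xy[0],xy[1]+8]],xatol=.2,fatol=1e-4))
    return np.round(r.x,1),round(-r.fun,2)
RING={"25":((453,-279),20,60,28),"50":((630.5,-100),24,75,36),"100":((455.5,-74),28,90,45),"250":((641,-286.5),32,115,60)}
E
python3 - <<'E'
from h import *
for k in RING:
  for c in("top","side"):
    print(k,c,*ringfit(cv2.imread(f"pics/{c}0.png"),cam(c),*RING[k]))
m=camera_model("wrist");T=np.eye(4);T[:3,:3]=np.diag([1,-1,-1.]);T[:3,3]=[568.9,128.4,289.8]
W=np.linalg.inv(T@m["mount"]);C=(m["K"],W[:3,:3],W[:3,3]);I=cv2.imread("pics/w1.png")
for k in("50","100"): print(k,"wrist",*ringfit(I,C,*RING[k]))
E
```

```text
25 top [ 455.4 -278.8] 0.81
25 side [ 452.7 -282.3] 0.72
50 top [633.  -98.7] 0.8
50 side [ 629.6 -102.3] 0.75
100 top [455.9 -73.8] 0.43
100 side [456.7 -77.4] 0.82
250 top [ 639.6 -285.8] 0.79
250 side [ 639.7 -286.8] 0.82
50 wrist [628.1 -98.5] 0.88
100 wrist [453.3 -73.6] 0.72
```

```bash
python3 -m crank '1 0 0 -25 0 0 0; 1 -10 18 -30 0 0 0; 1 -20 35 0 0 0 0; 1 -20 35 0 0 0 0; 1 -20 35 0 0 0 0; 1 -20 35 0 0 0 0; 1 -14 25 0 0 0 0; 1 -8 15 0 0 0 0; 1 -2 6 0 0 0 0; 1 0 0 0 0 0 0'
```

```text
time_s: 7.08
ee_pos: [456.3, -73.2, 192.1]
ee_rot: [-180.0, -0.0, 0.0]
force: [0.7, 1.0, -1.7]
gripper_width: 29.9
gripper_force: 25.0
```

```bash
python3 -m crank '1 -1 1.3 20 0 0 0; 1 0 0 30 0 0 0; 1 0 0 20 0 0 0; 1 0 0 10 0 0 0; 1 0 0 2 0 0 0; 1 0 0 1 0 0 0; 1 0 0 1 0 0 0; 1 0 0 1 0 0 0;1 0 0 1 0 0 0;1 0 0 0 0 0 0'; python3 - <<'E'
from h import *
cv2.imwrite("pics/s2.png",cv2.resize(grab_frame("side")[140:260,220:400],None,fx=4,fy=4))
E
```

```text
time_s: 8.32
ee_pos: [454.8, -74.7, 106.1]
ee_rot: [180.0, 0.0, 0.0]
force: [0.2, -0.1, -1.1]
gripper_width: 30.1
gripper_force: 25.0
```

View pics/s2.png

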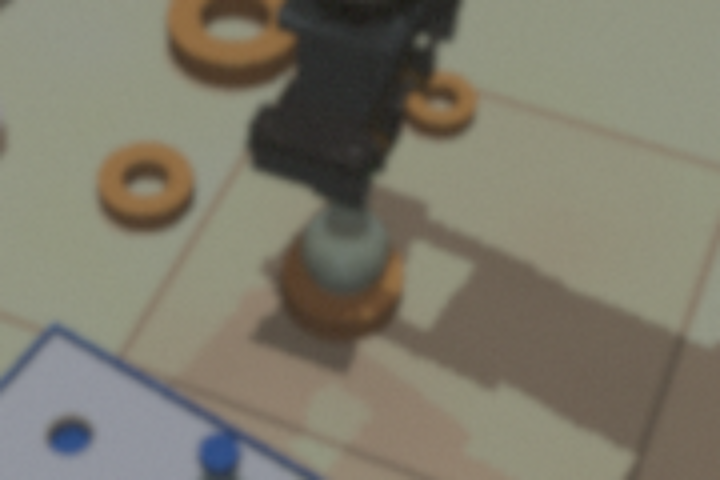

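The green flask is centred in its ring at about (345,260). I'll lower it the last couple of millimetres until contact, then release.

```bash
python3 -m crank '1 0 0 1 0 0 0; 1 0 0 0.5 0 0 0;1 0 0 0 0 0 0; 1 0 0 0 0 0 0'; python3 -m crank '0.3 0 0 0 0 0 0;-0.2 0 0 0 0 0 0;-1 0 0 0 0 0 0;-1 0 0 0 0 0 0;-1 0 0 0 0 0 0;-1 0 0 0 0 0 0;-1 0 0 0 0 0 0;-1 0 0 0 0 0 0'
```

```text
time_s: 8.88
ee_pos: [454.9, -74.7, 104.7]
ee_rot: [180.0, -0.0, 0.0]
force: [0.4, 1.8, 0.1]
gripper_width: 30.3
gripper_force: 25.0
time_s: 9.88
ee_pos: [454.9, -74.7, 104.6]
ee_rot: [180.0, 0.0, 0.0]
force: [-0.3, 0.1, 0.3]
gripper_width: 91.0
gripper_force: 0.0
```

```bash
python3 -m crank '-1 0 0 -30 0 0 0; -1 0 0 -50 0 0 0; -1 0 -15 -50 0 0 0; -1 -2 -50 -20 0 0 0; -1 -2 -50 0 0 0 0; -1 -2 -50 0 0 0 0; -1 -2 -40 0 0 0 0; -1 0 -20 0 0 0 0; -1 0 0 0 0 0 0; -1 0 0 0 0 0 0'; python3 - <<'E'
from h import *
C=cam("wrist"); I=grab_frame("wrist"); cv2.imwrite("pics/w2.png",I)
b=blob(I,HUE["50"],proj(C,[446.6,151,120]),30); print(b,ray(C,b[1],119))
T=grab_frame("top");C=cam("top")
b=blob(T,HUE["100"],proj(C,[455,-74.5,139]),25,smin=80); print(b,b and ray(C,b[1],136))
cv2.imwrite("pics/t2.png",cv2.resize(T[130:300,200:430],None,fx=3,fy=3))
E
```

```text
time_s: 11.12
ee_pos: [446.7, 149.7, 254.5]
ee_rot: [180.0, 0.0, 0.0]
force: [-0.0, 0.1, -0.5]
gripper_width: 91.0
gripper_force: 0.0
(np.int32(445), array([285.60224719, 192.46516854])) [446.56645787 152.38787317 119.        ]
(np.int32(149), array([314.6442953 , 237.65100671])) [454.91135592 -73.55164031 136.        ]
```

View pics/t2.png

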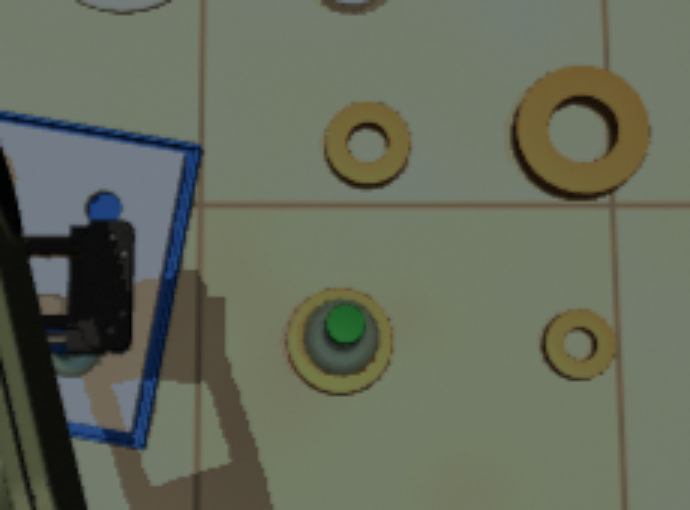

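The top crop shows flask_100 upright and centred in its ring at (343,338). Next is flask_50.

```bash
python3 -m crank '-1 0 -2 50 0 0 0; -1 0 0 50 0 0 0; -1 0 0 35 0 0 0; -1 0 0 20 0 0 0; -1 0 0 10.5 0 0 0; 1 0 0 0 0 0 0; 1 0 0 0 0 0 0; 1 0 0 0 0 0 0; 1 0 0 0 0 0 0; 1 0 0 0 0 0 0' 25; python3 -m crank '1 0 0 0 0 0 0;1 0 0 0 0 0 0;1 0 0 0 0 0 0;1 0 0 0 0 0 0;1 0 0 0 0 0 0'; python3 -m crank '1 0 0 -5 0 0 0;1 0 0 -15 0 0 0;1 0 0 -30 0 0 0;1 0 0 -30 0 0 0; 1 0 0 -20 0 0 0; 1 0 0 0 0 0 0'
```

```text
time_s: 12.48
ee_pos: [446.9, 152.4, 89.4]
ee_rot: [-180.0, -0.0, 0.0]
force: [-0.3, 0.1, 0.1]
gripper_width: 44.5
gripper_force: 0.0
time_s: 13.1
ee_pos: [446.8, 152.3, 89.1]
ee_rot: [180.0, -0.0, 0.0]
force: [-0.1, -0.2, -0.8]
gripper_width: 25.2
gripper_force: 25.0
time_s: 13.85
ee_pos: [447.8, 152.7, 190.6]
ee_rot: [-179.9, -0.2, 0.0]
force: [-0.6, -0.3, -1.0]
gripper_width: 25.4
gripper_force: 25.0
```

```bash
python3 -m crank '1 15 20 0 0 0 0; 1 27 37 0 0 0 0; 1 30 42 0 0 0 0; 1 30 42 0 0 0 0; 1 30 42 0 0 0 0; 1 25 34 0 0 0 0; 1 16 23 0 0 0 0; 1 9 12 0 0 0 0; 1 0 0 0 0 0 0;1 0 0 0 0 0 0'
```

```text
time_s: 15.1
ee_pos: [628.2, -98.5, 188.8]
ee_rot: [-180.0, 0.1, 0.1]
force: [-0.7, 0.3, -0.5]
gripper_width: 24.8
gripper_force: 25.0
```

Down to TCP 87 first, then a check.

```bash
python3 -m crank '1 1.5 1 20 0 0 0; 1 0 0 30 0 0 0; 1 0 0 25 0 0 0; 1 0 0 15 0 0 0; 1 0 0 7 0 0 0; 1 0 0 3 0 0 0; 1 0 0 1 0 0 0; 1 0 0 1 0 0 0;1 0 0 0 0 0 0; 1 0 0 0 0 0 0'; python3 - <<'E'
from h import *
cv2.imwrite("pics/s3.png",cv2.resize(grab_frame("side")[120:240,190:370],None,fx=4,fy=4))
E
```

```text
time_s: 16.35
ee_pos: [630.5, -100.6, 87.4]
ee_rot: [180.0, -0.0, 0.0]
force: [-0.1, -0.4, -0.3]
gripper_width: 24.8
gripper_force: 25.0
```

View pics/s3.png

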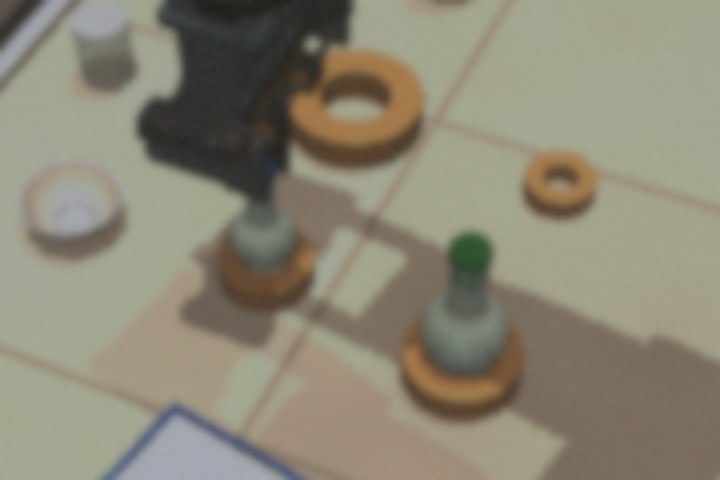

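The blue flask is centred over its ring at (264,250), so I'll lower and release it.

```bash
python3 -m crank '1 0 0 1 0 0 0; 1 0 0 0.8 0 0 0;1 0 0 0 0 0 0; 1 0 0 0 0 0 0'; python3 -m crank '0.3 0 0 0 0 0 0;-0.2 0 0 0 0 0 0;-1 0 0 0 0 0 0;-1 0 0 0 0 0 0;-1 0 0 0 0 0 0;-1 0 0 0 0 0 0;-1 0 0 0 0 0 0;-1 0 0 0 0 0 0'; python3 -m crank '-1 0 0 -30 0 0 0; -1 0 0 -50 0 0 0;-1 0 0 -60 0 0 0; -1 0 0 -60 0 0 0; -1 -4 -50 0 0 0 0; -1 -8 -60 0 0 0 0; -1 -8 -60 0 0 0 0; -1 -8 -60 0 0 0 0; -1 -8 -60 0 0 0 0; -1 -3 -50 0 0 0 0'
```

```text
time_s: 16.9
ee_pos: [630.6, -100.3, 85.7]
ee_rot: [-180.0, -0.0, 0.0]
force: [-0.6, 2.3, 3.4]
gripper_width: 24.9
gripper_force: 25.0
time_s: 17.9
ee_pos: [630.4, -100.6, 85.4]
ee_rot: [180.0, -0.0, 0.0]
force: [-0.4, 0.1, 0.4]
gripper_width: 91.0
gripper_force: 0.0
time_s: 19.15
ee_pos: [590.5, 241.7, 285.5]
ee_rot: [-180.0, -0.0, 0.1]
force: [0.3, -0.8, 0.4]
gripper_width: 90.9
gripper_force: 0.0
```

```bash
python3 -m crank '-1 0 -12 0 0 0 0; -1 0 0 0 0 0 0; -1 0 0 0 0 0 0'; python3 - <<'E'
from h import *
C=cam("wrist"); I=grab_frame("wrist"); cv2.imwrite("pics/w3.png",I)
b=blob(I,HUE["250"],proj(C,[591,253.3,175]),30); print(b,ray(C,b[1],175))
T=grab_frame("top");C=cam("top")
b=blob(T,HUE["50"],proj(C,[630,-100,113]),25,smin=80); print(b,b and ray(C,b[1],113))
print(ringfit(T,C,*RING["250"]),ringfit(T,C,*RING["25"]))
cv2.imwrite("pics/t3.png",cv2.resize(T[80:300,130:430],None,fx=2.5,fy=2.5))
E
```

```text
time_s: 19.52
ee_pos: [591.5, 249.9, 285.4]
ee_rot: [179.9, -0.0, -0.1]
force: [2.0, 0.5, 0.2]
gripper_width: 91.2
gripper_force: 0.0
(np.int32(943), array([283.56839873, 198.91834571])) [591.2640451  254.39718789 175.        ]
(np.int32(93), array([324.22580645, 167.30107527])) [629.47023205 -98.62344969 113.        ]
(array([ 639.6, -285.6]), np.float64(0.8)) (array([ 455.3, -279.1]), np.float64(0.8))
```

View pics/t3.png

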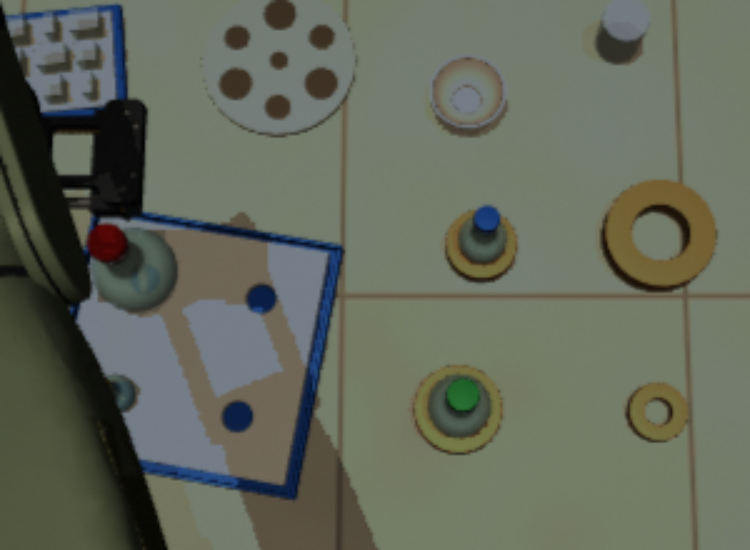

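Flask_50 stands centred in its ring at (483,240), and flask_100 still stands. Next is flask_250, the glass one in the tray at (135,268).

```bash
python3 -m crank '-1 0 -3.5 50 0 0 0; -1 0 0 50 0 0 0; -1 0 0 25 0 0 0; -1 0 0 15 0 0 0; -1 0 0 6 0 0 0; 1 0 0 0 0 0 0; 1 0 0 0 0 0 0; 1 0 0 0 0 0 0; 1 0 0 0 0 0 0; 1 0 0 0 0 0 0' 35; python3 -m crank '1 0 0 0 0 0 0;1 0 0 0 0 0 0;1 0 0 0 0 0 0;1 0 0 0 0 0 0;1 0 0 0 0 0 0'; python3 -m crank '1 0 0 -5 0 0 0;1 0 0 -15 0 0 0;1 0 0 -30 0 0 0;1 0 0 -30 0 0 0; 1 0 0 -20 0 0 0; 1 0 0 0 0 0 0;1 0 0 0 0 0 0'
```

```text
time_s: 20.88
ee_pos: [591.2, 255.0, 139.5]
ee_rot: [180.0, -0.0, 0.0]
force: [-0.9, -0.2, 0.2]
gripper_width: 43.8
gripper_force: 0.0
time_s: 21.5
ee_pos: [591.2, 254.9, 139.3]
ee_rot: [180.0, -0.0, 0.0]
force: [-0.3, -0.5, 0.2]
gripper_width: 34.8
gripper_force: 35.0
time_s: 22.38
ee_pos: [590.7, 254.7, 238.6]
ee_rot: [180.0, 0.1, 0.0]
force: [-0.7, 0.0, -2.0]
gripper_width: 34.9
gripper_force: 35.0
```

```bash
python3 -m crank '1 0 0 -30 0 0 0; 1 1 15 -22 0 0 0; 1 3 35 0 0 0 0; 1 5 45 0 0 0 0; 1 5 50 0 0 0 0; 1 5 50 0 0 0 0; 1 5 50 0 0 0 0; 1 5 50 0 0 0 0; 1 5 50 0 0 0 0; 1 5 50 0 0 0 0'; python3 -m crank '1 5 50 0 0 0 0; 1 4 40 0 0 0 0; 1 1 30 0 0 0 0; 1 0 18 0 0 0 0; 1 0 8 0 0 0 0; 1 0 0 0 0 0 0; 1 0 0 0 0 0 0'
```

```text
time_s: 23.62
ee_pos: [629.9, -141.5, 289.8]
ee_rot: [-180.0, 0.1, 0.0]
force: [0.2, 0.2, -1.8]
gripper_width: 34.4
gripper_force: 35.0
time_s: 24.5
ee_pos: [640.6, -284.8, 291.6]
ee_rot: [-180.0, -0.0, 0.1]
force: [-0.5, -0.6, -2.0]
gripper_width: 35.0
gripper_force: 35.0
```

```bash
python3 -m crank '1 0 1.3 25 0 0 0; 1 0 0 40 0 0 0; 1 0 0 40 0 0 0; 1 0 0 25 0 0 0; 1 0 0 13 0 0 0; 1 0 0 6 0 0 0; 1 0 0 3 0 0 0; 1 0 0 1 0 0 0;1 0 0 0 0 0 0; 1 0 0 0 0 0 0'; python3 - <<'E'
from h import *
cv2.imwrite("pics/s4.png",cv2.resize(grab_frame("side")[80:230,200:380],None,fx=4,fy=4))
E
```

```text
time_s: 25.75
ee_pos: [640.8, -287.4, 139.2]
ee_rot: [180.0, -0.1, 0.0]
force: [-0.3, 1.0, -0.4]
gripper_width: 35.0
gripper_force: 35.0
```

View pics/s4.png

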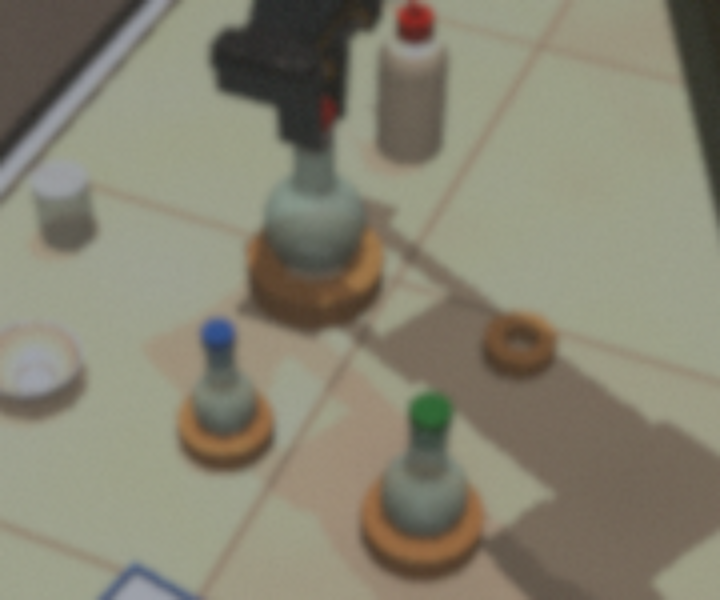

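The 250 flask is centred over its ring at (315,240) and clear of the bottle. Lower it slowly.

```bash
python3 -m crank '1 0 0 1 0 0 0; 1 0 0 1 0 0 0; 1 0 0 1 0 0 0;1 0 0 0.5 0 0 0;1 0 0 0 0 0 0; 1 0 0 0 0 0 0'
```

```text
time_s: 26.55
ee_pos: [641.2, -286.2, 136.8]
ee_rot: [-179.9, -0.1, 0.0]
force: [-0.8, 3.7, 7.6]
gripper_width: 34.6
gripper_force: 35.0
```

```bash
python3 -m crank '0.3 0 0 0 0 0 0;-0.2 0 0 0 0 0 0;-1 0 0 0 0 0 0;-1 0 0 0 0 0 0;-1 0 0 0 0 0 0;-1 0 0 0 0 0 0;-1 0 0 0 0 0 0;-1 0 0 0 0 0 0'; python3 -m crank '-1 0 0 -30 0 0 0; -1 0 0 -50 0 0 0;-1 0 0 -60 0 0 0; -1 -8 -30 0 0 0 0; -1 -15 -50 0 0 0 0; -1 -15 -50 0 0 0 0; -1 -15 -50 0 0 0 0; -1 -15 -50 0 0 0 0; -1 -15 -50 0 0 0 0; -1 -15 -50 0 0 0 0'; python3 -m crank '-1 -15 -50 0 0 0 0; -1 -15 -50 0 0 0 0; -1 -15 -50 0 0 0 0; -1 -15 -50 0 0 0 0; -1 -14 -25 -0 0 0 0; -1 -1 -5 20 0 0 0; -1 0 0 0 0 0 0; -1 0 0 0 0 0 0'; python3 - <<'E'
from h import *
C=cam("wrist"); I=grab_frame("wrist"); cv2.imwrite("pics/w4.png",I)
b=blob(I,HUE["25"],proj(C,[468,275,103]),40); print(b,b and ray(C,b[1],102.5))
T=grab_frame("top");C=cam("top")
b=blob(T,HUE["250"],proj(C,[640,-286,170]),25,smin=80); print(b,b and ray(C,b[1],169))
cv2.imwrite("pics/t4.png",cv2.resize(T[120:280,280:520],None,fx=3,fy=3))
E
```

```text
time_s: 27.55
ee_pos: [640.5, -287.4, 134.8]
ee_rot: [180.0, -0.0, 0.0]
force: [0.1, 0.0, -0.2]
gripper_width: 91.5
gripper_force: 0.0
time_s: 28.8
ee_pos: [541.6, 44.1, 275.1]
ee_rot: [-180.0, -0.0, 0.0]
force: [0.8, -0.3, -0.4]
gripper_width: 91.2
gripper_force: 0.0
time_s: 29.8
ee_pos: [467.6, 272.3, 255.4]
ee_rot: [-180.0, -0.0, 0.0]
force: [-0.0, 0.3, 0.6]
gripper_width: 91.1
gripper_force: 0.0
(np.int32(236), array([285.30084746, 188.19491525])) [468.06600784 275.54406736 102.5       ]
(np.int32(203), array([407.41871921, 155.89655172])) [ 640.20935084 -286.04877778  169.        ]
```

View pics/t4.png

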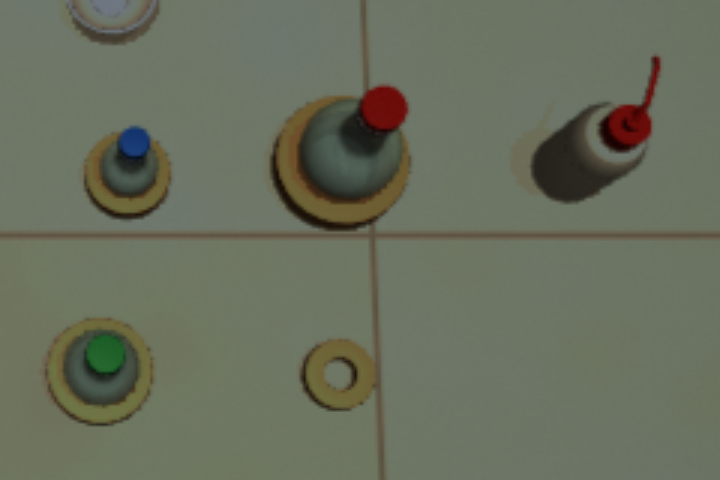

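All three placed flasks stand seated: red in its ring at (345,155), blue at (128,165), green at (100,368). Last is flask_25.

```bash
python3 -m crank '-1 0.3 -2.7 50 0 0 0; -1 0 0 55 0 0 0; -1 0 0 40 0 0 0; -1 0 0 25 0 0 0; -1 0 0 10.5 0 0 0; 1 0 0 0 0 0 0; 1 0 0 0 0 0 0; 1 0 0 0 0 0 0; 1 0 0 0 0 0 0; 1 0 0 0 0 0 0' 20; python3 -m crank '1 0 0 0 0 0 0;1 0 0 0 0 0 0;1 0 0 0 0 0 0;1 0 0 0 0 0 0;1 0 0 0 0 0 0;1 0 0 0 0 0 0'; python3 -m crank '1 0 0 -5 0 0 0;1 0 0 -15 0 0 0;1 0 0 -40 0 0 0;1 0 0 -50 0 0 0; 1 0 0 -40 0 0 0; 1 0 0 -15 0 0 0;1 0 0 0 0 0 0;1 0 0 0 0 0 0'
```

```text
time_s: 31.15
ee_pos: [467.6, 275.3, 74.6]
ee_rot: [-180.0, -0.0, 0.0]
force: [-0.3, 0.0, 0.0]
gripper_width: 44.4
gripper_force: 0.0
time_s: 31.9
ee_pos: [467.5, 275.2, 74.3]
ee_rot: [180.0, -0.0, 0.0]
force: [0.2, 0.0, -0.5]
gripper_width: 20.0
gripper_force: 20.0
time_s: 32.9
ee_pos: [466.6, 274.7, 237.5]
ee_rot: [179.9, 0.2, 0.0]
force: [-0.0, 0.5, -1.4]
gripper_width: 20.6
gripper_force: 20.0
```

```bash
python3 -m crank '1 0 15 0 0 0 0; 1 -1 35 0 0 0 0; 1 -1 50 0 0 0 0; 1 -1 50 0 0 0 0; 1 -1 50 0 0 0 0; 1 -1 50 0 0 0 0; 1 -1 50 0 0 0 0; 1 -1 50 0 0 0 0; 1 -1 50 0 0 0 0; 1 -1 50 0 0 0 0'; python3 -m crank '1 -1 40 0 0 0 0; 1 -1 30 0 0 0 0; 1 -1 18 0 0 0 0; 1 -1 11 0 0 0 0; 1 0 4 0 0 0 0; 1 0 0 0 0 0 0; 1 0 0 0 0 0 0;1 0 0 0 0 0 0'
```

```text
time_s: 34.15
ee_pos: [457.4, -176.8, 238.4]
ee_rot: [-180.0, 0.1, -0.0]
force: [1.2, -0.1, -0.8]
gripper_width: 20.3
gripper_force: 20.0
time_s: 35.15
ee_pos: [454.9, -277.2, 239.5]
ee_rot: [180.0, -0.0, 0.1]
force: [0.3, 0.4, -0.8]
gripper_width: 20.0
gripper_force: 20.0
```

```bash
python3 -m crank '1 0 1 30 0 0 0; 1 0 0 45 0 0 0; 1 0 0 40 0 0 0; 1 0 0 30 0 0 0; 1 0 0 13 0 0 0; 1 0 0 5 0 0 0; 1 0 0 2.5 0 0 0; 1 0 0 1 0 0 0;1 0 0 0 0 0 0; 1 0 0 0 0 0 0'; python3 - <<'E'
from h import *
cv2.imwrite("pics/s5.png",cv2.resize(grab_frame("side")[110:230,250:410],None,fx=5,fy=5))
E
```

```text
time_s: 36.4
ee_pos: [455.0, -278.9, 73.3]
ee_rot: [180.0, -0.0, 0.0]
force: [-0.4, -0.0, -0.6]
gripper_width: 20.1
gripper_force: 20.0
```

View pics/s5.png

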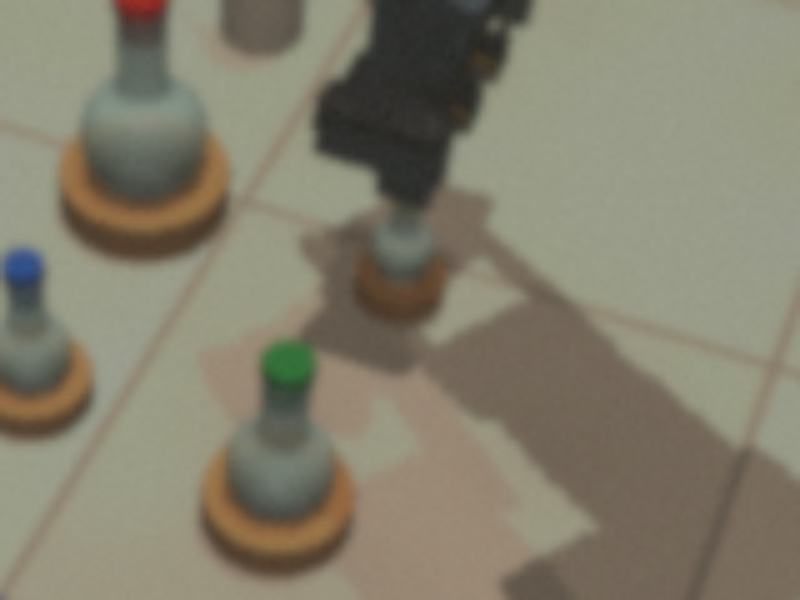

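The smallest flask is over its ring at (402,260), well centred.

```bash
python3 -m crank '1 0 0 1 0 0 0; 1 0 0 1 0 0 0; 1 0 0 0.5 0 0 0;1 0 0 0 0 0 0; 1 0 0 0 0 0 0'; python3 -m crank '0.4 0 0 0 0 0 0;0 0 0 0 0 0 0;-1 0 0 0 0 0 0;-1 0 0 0 0 0 0;-1 0 0 0 0 0 0;-1 0 0 0 0 0 0;-1 0 0 0 0 0 0;-1 0 0 0 0 0 0'; python3 -m crank '-1 0 0 -20 0 0 0; -1 0 0 -50 0 0 0;-1 0 0 -60 0 0 0; -1 0 0 -60 0 0 0; -1 -40 40 0 0 0 0; -1 -40 40 0 0 0 0; -1 -40 40 0 0 0 0; -1 0 0 0 0 0 0; -1 0 0 0 0 0 0;-1 0 0 0 0 0 0'; python3 - <<'E'
from h import *
T=grab_frame("top");C=cam("top")
b=blob(T,HUE["25"],proj(C,[454,-279,97]),20,smin=150); print(b,b and ray(C,b[1],96))
S=grab_frame("side")
cv2.imwrite("pics/f.png",np.hstack([cv2.resize(T[140:275,290:425],(400,400)),cv2.resize(S[110:245,225:360],(400,400))]))
E
```

```text
time_s: 37.08
ee_pos: [454.8, -278.7, 70.5]
ee_rot: [-180.0, -0.0, 0.0]
force: [-0.8, 0.8, 2.7]
gripper_width: 20.0
gripper_force: 20.0
time_s: 38.08
ee_pos: [454.8, -278.8, 70.4]
ee_rot: [180.0, -0.0, 0.0]
force: [0.8, 0.6, -0.1]
gripper_width: 90.8
gripper_force: 0.0
time_s: 39.33
ee_pos: [335.7, -398.0, 260.3]
ee_rot: [-180.0, -0.0, 0.1]
force: [0.3, 0.5, -0.3]
gripper_width: 91.1
gripper_force: 0.0
(np.int32(61), array([399.78688525, 240.31147541])) [ 454.02435147 -277.53401708   96.        ]
```

View pics/f.png

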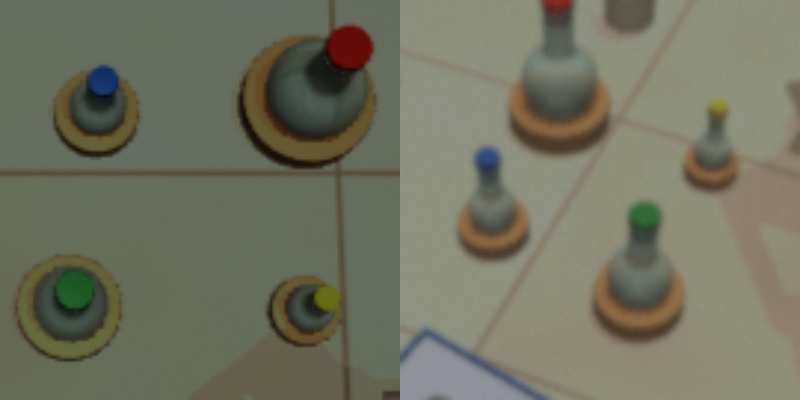

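All four flasks stand upright and seated in their own rings: blue (97,108), red (315,95), green (70,305), yellow (312,305).

```bash
python3 -c "
from workcell import env
print(env.job_done())"
```

```text
the job is handed in; nothing more can be done
None
```

I handed the job in at about 39 s, with all four flasks standing upright on the cork rings of their own size in the last top and side pictures; the hand-in gave no verdict.

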